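# Bed a crank boss into a sloped gramophone panel and lock its keeper

## Robot

A 6-joint arm with a two-finger parallel gripper is mounted at the origin on the work surface. World frame = base frame: x ahead of the robot, y to its left, z up, the work surface at z = 0. Lengths are in m, angles in degrees, forces in N, time in s.
With the tool pointing down it reaches from about 0.4 to 0.825 m from the base axis. Payload 7 kg.
Tool frame: the origin (TCP) lies on the centre line of the jaws, within the pads' length; the fingertips stand 8 mm ahead of it and the grasp point (between the pads) lies 11 mm behind it; z points along the fingers, y is the line along which they close (so a half turn about z gives the same grasp; the last joint's range is limited). The gripper opens to 88 mm and grips with 3 to 60 N. Pads are 19 mm wide; open, the fingers measure 130 mm over their backs; the gripper's body (78 mm by 193 mm) begins 47 mm behind the grasp point.
Start: joints at [-59.41, 20.546, 0.682, 0, -70.136, -16.507], TCP at [0.164, -0.655, 0.235] pointing down, gripper open.
Joint ranges: [-176.03, 176.03], [-82.01, 121.73], [-58.28, 71.71], [-173.87, 95.51], [-174.79, -0.11], [-173.66, 173.66]. Speed limits (degrees/s): [136.94, 136.94, 172.46, 180, 180, 180].

## Interface

Orientations are given as [roll, pitch, yaw] about the fixed x, y, z axes, in that order (R = Rz(yaw) Ry(pitch) Rx(roll)).
In Python, from plant import ctrl, vision gives the robot as it stands. The module is installed in compiled form; this text tells all that it offers.
- The arm moves only by the tool move_arm, never from a script. Its argument "moves" is one flat list of numbers, 7 for each row, row after row: the finger opening in cm, from 0 to 8.76, then the shift along the tool's x, y, z in cm, then the turn, a rotation vector about the tool's x, y, z in rad. A call has 1 to 8 rows; each row shifts and turns the commanded pose from where the row before left it, along the tool's axes as they then stand; what a row does not reach is not made up. A row lasts 1/10 s, in which the tool goes at most 50 mm and 8.59 degrees, less where a joint would pass 70% of its speed; a pose out of reach is approached as far as the arm can. A call with a gripper value outside its range is refused whole. The fingers move at their own pace and stop on an object; the grip force is fixed at half the most. Time passes only in rows, so rows that do not move let the fingers close. It gives the time, the measured TCP pose, the force, the opening and the grip force at its end, in the units of the state.
- ctrl.get_obs(): the state, without advancing time (a new reading comes with each control period).
- vision.snapshot(name): name is "scene" or "top" or "wrist"; returns (picture, depth): 420x560x3 uint8, red, green, blue; 420x560 float32, m along the optical axis (not along the pixel's ray), 0 where there is no reading.
- vision.camera_model(name): a dict with "vertical_fov" (degrees; the focal length in pixels is half the picture's height over the tangent of half this angle, whatever the lens; pixels are square), "cx", "cy" (the principal point, pixels), "D" ([k1, k2, p1, p2, k3] as OpenCV has them; the pictures are not rectified), "cam_to_world" (4x4, takes a point from camera to world coordinates). Camera axes: x right, y down, z forward; pixel columns grow to the right and rows downward; lengths in m; the calibration is good to about 2 mm. A picture is of the moment at which its call begins: read the wrist's pose just before it. camera_model takes no time and is no camera call; for the wrist camera it gives the pose at the moment of the call.
- ctrl.close_job(): hands the job in; it is judged then, once.
The state is a dict: "clock": time; "joint_pos": joint angles; "qvel": joint speeds; "tau": joint torques, N m; "tool_pos": TCP position; "orientation": TCP orientation; "force": force on the tool from outside, world axes, zero at the start; "moment": the same for the moment, N m; "opening": finger opening in m; "gripper_force": force on a finger pad.
Only numpy, scipy, OpenCV 4.12 (cv2) and the standard library are available. Lean on these libraries where they do the work, as an engineer would, in place of code of your own. Each camera call takes 0.05 s, during which the arm holds its last target. There are 200 camera calls.

## Task

Swing the nickel keeper lever on the sloped panel clear of the recess, set the blue enamel crank boss into the recess with its gripping block outwards, and press it fully home until its plate is flush with the panel. Then swing the keeper all the way back to its stop over the boss plate and let go. Leave the other things on the bench where they are.

Things in the scene. Friction and masses are not known exactly. Their poses are not given: they have to be found in the camera images.
- panel: dark wood case panel, 160 x 180 x 34 mm, held in a plywood cradle at a 28 degree slope falling towards the robot. Origin: centre of the mouth of its rectangular recess, in the plane of its face, 88 mm above the bench. Axes: x up the slope (away from the robot), y level, left, z square out of the face. Recess: 71 mm along x, 103 mm along y, 18 mm deep, 5 mm bevel at the mouth
- bed (a joint): stiff cork bedding pad (44 x 66 mm) in the recess: 0 m = it stands 8 mm above the recess floor, so that the boss laid on it stands 8 mm proud; grows as it is pushed in, 0.008 = level with the floor, boss flush. Takes about 12 N square to the panel face and stays down
- boss: blue enamel crank boss, 350 g: plate 64 mm (its x) x 96 mm (its y) x 18 mm, and on its middle a block 44 mm (x) x 30 mm (y), 36 mm tall, to grip across its two flat sides (30 mm apart along y); 54 mm tall in all. Origin: centre of the plate's underside, z up out of the top. Starts flat on the bench, block up. Fits the recess either way round, 3.5 mm play each side
- keeper (a joint): nickel keeper lever turning about the panel's z; pivot at x -54, y +40 mm in the panel frame. 0 rad = locked at its stop, arm pointing up the slope across the left end of the recess, 3 mm above the face; grows as it swings left (to +y), stop at 1.6; recess clear from about 0.95. Arm 16 mm wide, its top 11.5 mm above the face. Stiff (2 N at the knob), stays where left
- keeper_knob (a point): middle of the keeper's upright boxwood knob: cylinder 22 mm across, 36 mm tall, from 11.5 to 47.5 mm above the panel face, 92 mm from the pivot; this point is 29.5 mm above the face
- dial: rusty brown cast speed dial, disc 90 mm across and 14 mm thick with a 32 mm hub on top, 28 mm tall in all, lying flat; leave it alone. Origin: centre of its underside
- governor: brass spool-shaped governor drum, 56 mm across, 58 mm tall, standing; leave it alone. Origin: centre of its underside
- oil: amber oil bottle with a black cap, 48 mm across, 120 mm tall, standing; leave it alone. Origin: centre of its underside
- wax: green wax tin with a pale lid, 72 mm across, 50 mm tall, standing; leave it alone. Origin: centre of its underside
- driver: screwdriver 200 mm long, lying; leave it alone. Origin: about the middle of its length
- brush: brush 180 mm long, lying; leave it alone. Origin: about the middle of its length
There are look-alikes about, which are no part of the job. Leave any pink look-alike of the boss alone.

How it is judged (in metres and radians):
On the way, in this order (a step that is already met when the one before it is completed fails the run):
1. the keeper is swung clear of the recess (value of joint keeper above 0.9 rad), for 0.1 s.
2. the boss is pressed home in the recess, flush with the panel, the keeper still clear (z of boss in the frame of panel below -0.016 m and x of boss in the frame of panel between -0.006 and 0.006 m and y of boss in the frame of panel between -0.006 and 0.006 m and angle between the z axis of boss and the z axis of panel, either way round below 0.06 rad and angle between the x axis of boss and the x axis of panel, either way round below 0.12 rad and angle between boss's own z axis and vertical below 1 rad and value of joint keeper above 0.6 rad), for 0.2 s.
3. the keeper is back at its stop over the flush boss (z of boss in the frame of panel below -0.016 m and x of boss in the frame of panel between -0.006 and 0.006 m and y of boss in the frame of panel between -0.006 and 0.006 m and angle between the z axis of boss and the z axis of panel, either way round below 0.06 rad and angle between the x axis of boss and the x axis of panel, either way round below 0.12 rad and angle between boss's own z axis and vertical below 1 rad and value of joint keeper below 0.12 rad), for 0.2 s.
At the end, for the whole second after the job is handed in: the boss lies in the recess, block outwards, its plate flush with the panel face within 2 mm, centred within 6 mm and square to it within 0.06 rad; the keeper is within 0.12 rad of its locked stop; the boss is released and at rest; no bystander has moved more than 30 mm (all of step 3 and linear speed of boss below 0.01 m/s and contact force between the fingers and boss below 0.1 N); the robot touches nothing.
It fails at once if a bystander (speed dial, governor drum, oil bottle, wax tin, screwdriver or brush) was moved more than 30 mm (distance of any of dial, governor, oil, wax, driver, brush from where it was at the start of the episode above 0.03 m).
It also fails if it takes over 69 s, if anything falls off the work surface, if the arm or the gripper's body presses on something with over 40 N, if the wrist force passes 120 N, or if a joint passes its speed limit or range.

## Working session

There is one attempt and no reset: what is moved stays moved. The work goes in short steps, Python scripts to look and compute and a tool call to move; the robot and the scene stay as the last step left them, time stands still between calls to the robot, and variables do not carry over. Pictures are saved under pics/ and viewed, at most 10 in all, crops included, and the job is handed in when it is done.

Besides the shell and the picture viewer there is one more tool, called after "Emit:" as name(argument=value, ...), one argument or row to a line, values as JSON. move_arm: Moves the arm, as the interface text tells. Its arguments: {"type":"object","properties":{"moves":{"type":"array"}},"required":["moves"]}

```bash
mkdir -p pics
cat > h.py <<'E'
import numpy as np, cv2
from scipy.spatial.transform import Rotation as R
from plant import ctrl, vision
def cloud(name):
    m=vision.camera_model(name); img,d=vision.snapshot(name)
    h,w=d.shape; f=h/2/np.tan(np.radians(m["vertical_fov"])/2)
    K=np.array([[f,0,m["cx"]],[0,f,m["cy"]],[0,0,1.]])
    uv=np.stack(np.meshgrid(np.arange(w),np.arange(h)),-1).reshape(-1,1,2).astype(float)
    n=cv2.undistortPoints(uv,K,np.array(m["D"],float)).reshape(h,w,2)
    P=np.dstack([n*d[...,None],d]); T=np.array(m["cam_to_world"])
    W=P@T[:3,:3].T+T[:3,3]; W[d==0]=np.nan
    return img,W
def save(n,img): cv2.imwrite(f"pics/{n}.png",img[...,::-1])
def tool():
    o=ctrl.get_obs(); return np.array(o["tool_pos"]),R.from_euler("xyz",o["orientation"],degrees=True),o
E
python3 - <<'E'
from h import *
a,W=cloud("scene"); save("scene",a); np.save("scene.npy",W)
b,W=cloud("top"); save("top",b); np.save("top.npy",W)
o=ctrl.get_obs(); print(o)
E
```

```text
{'clock': 0.1, 'joint_pos': array([-5.94097777e+01,  2.05883963e+01,  6.38611837e-01, -1.82359509e-02,
       -7.01362190e+01, -1.65075195e+01]), 'qvel': array([ 0.12413423, -0.09390724,  0.12209937,  0.1475781 , -0.07173396,
       -0.05402329]), 'tau': array([-2.99150124e-04, -5.84162056e+01,  2.93752652e+01,  7.01555863e+00,
        1.01519926e-02, -9.09476194e-05]), 'tool_pos': array([ 0.16411994, -0.65429749,  0.23369965]), 'orientation': array([ 1.79912670e+02, -8.00225974e-03, -1.65923500e+02]), 'force': array([-0.48351769, -0.26780779,  0.12731437]), 'moment': array([ 0.02319465, -0.01740495, -0.03603619]), 'gripper_force': 0.0, 'opening': 0.08745194395104099}
```

View pics/scene.png

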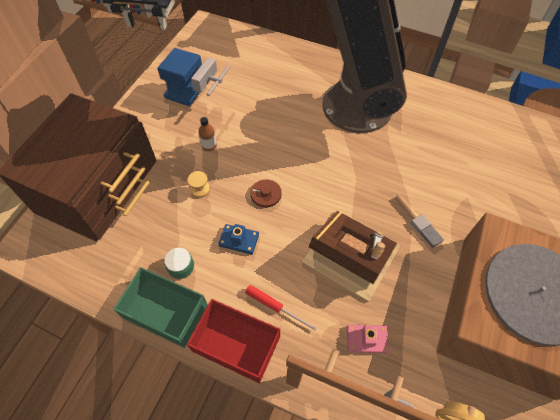

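View pics/top.png

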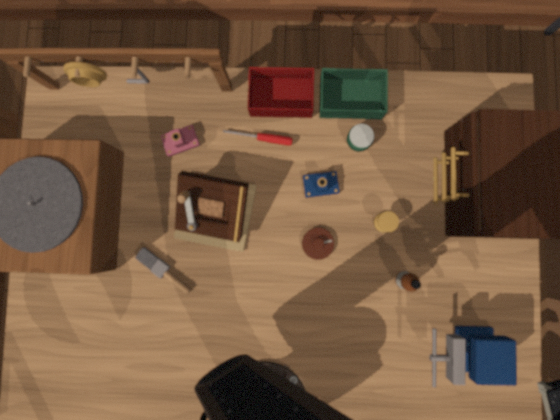

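Boss (blue) is at scene (238,239) / top (322,183). The panel is at scene (355,245) / top (211,207), with the keeper knob at top (183,198). The pink look-alike is at top (180,138).

Run:
```python
from h import *
a=cv2.imread("pics/top.png");W=np.load("top.npy");b=cv2.imread("pics/scene.png");V=np.load("scene.npy")
for n,(u,v) in dict(boss=(322,183),panel=(211,207),bare=(270,300),oil=(410,282),dial=(318,242),pink=(180,138),knob=(183,198),wax=(360,137),gov=(387,222),driver=(270,138),brush=(160,265)).items(): print(n,W[v,u].round(3))
for n,(u,v) in dict(boss=(238,232),panel=(352,245),knob=(378,238),bare=(300,140)).items(): print('s',n,V[v,u].round(3))
up=lambda im,x,y,w,h:cv2.resize(im[y:y+h,x:x+w],None,fx=5,fy=5,interpolation=cv2.INTER_CUBIC)[:, :, ::-1]
A=up(a,165,160,90,100);B=up(b,295,200,110,100)
h=500;c=np.hstack([A,B])[:, :800] ; save("crop1",np.hstack([cv2.resize(A,(350,390)),cv2.resize(B,(430,390))]))
# boss blue
for im,P in((a,W),(b,V)):
    hsv=cv2.cvtColor(im,cv2.COLOR_BGR2HSV);m=cv2.inRange(hsv,(100,90,30),(125,255,255))>0
    ok=m&(np.linalg.norm(P-np.array([0,0,0]),axis=2)<1)&(P[...,2]<.08)&(P[...,2]>.008)
    n,l,s,ce=cv2.connectedComponentsWithStats(ok.astype(np.uint8))
    for i in range(1,n):
        if s[i,4]>80:
            p=P[l==i];print(s[i],p.mean(0).round(3),p.min(0).round(3),p.max(0).round(3))
            pl=p[p[:,2]<.03]; print(cv2.minAreaRect((pl[:,:2]*1000).astype(np.float32)), np.percentile(p[:,2],[5,50,95]))
```

```text
boss [ 0.604 -0.138  0.055]
panel [0.529 0.154 0.081]
bare [ 0.282 -0.005  0.004]
oil [ 0.352 -0.361  0.097]
dial [ 0.445 -0.133  0.027]
pink [0.72  0.254 0.053]
knob [0.545 0.21  0.15 ]
wax [ 0.733 -0.24   0.052]
gov [ 0.503 -0.311  0.061]
driver [0.732 0.007 0.026]
brush [0.369 0.301 0.021]
s boss [ 0.608 -0.135  0.055]
s panel [0.542 0.152 0.089]
s knob [0.493 0.206 0.082]
s bare [ 0.212 -0.119  0.   ]
[304 173  34  23 469] [ 0.605 -0.136  0.025] [ 0.574 -0.183  0.013] [ 0.638 -0.091  0.06 ]
((607.1625366210938, -137.1748504638672), (58.65226745605469, 90.09220886230469), 8.203225135803223) [0.01597809 0.01954858 0.05515541]
[456 327  37  44 336] [ 0.209 -0.551  0.021] [ 0.115 -0.605  0.015] [ 0.231 -0.507  0.026]
((191.8029022216797, -538.276611328125), (85.26416778564453, 129.1942901611328), 57.190250396728516) [0.0170116  0.02058039 0.02388827]
[165  81  34  24 504] [ 0.205 -0.553  0.026] [ 0.137 -0.606  0.008] [ 0.234 -0.507  0.068]
((203.68898010253906, -549.5502319335938), (89.86331939697266, 102.39225769042969), 57.174076080322266) [0.01237884 0.02206565 0.05654318]
[219 225  40  29 678] [ 0.614 -0.132  0.025] [ 0.571 -0.187  0.008] [ 0.645 -0.087  0.059]
((609.0828247070312, -137.3338165283203), (61.73027420043945, 95.13470458984375), 9.566812515258789) [0.01394727 0.01951913 0.05506102]
```

View pics/crop1.png

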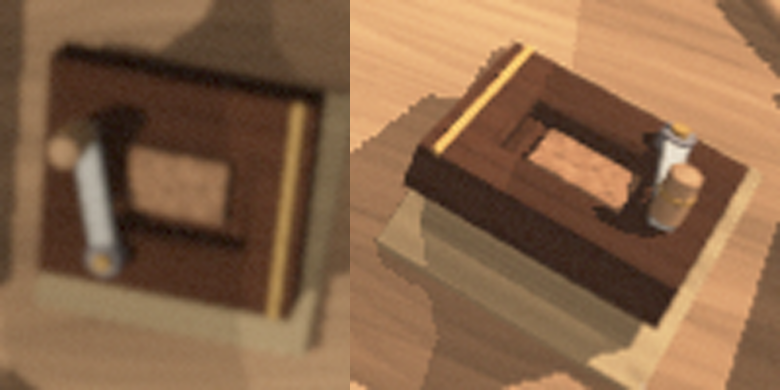

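The crop shows the cork pad in the recess, the keeper arm across the left end with its pivot low on the slope, and the knob at its upper end.

Run:
```python
from h import *
rng=np.random.default_rng(0)
for nm,f in(("pics/top.png","top.npy"),("pics/scene.png","scene.npy")):
    a=cv2.imread(nm);W=np.load(f)
    box=(abs(W[...,0]-.54)<.14)&(abs(W[...,1]-.15)<.14)&(W[...,2]>.03)
    p=W[box];best=0
    for _ in range(500):
        q=p[rng.choice(len(p),3,False)];n=np.cross(q[1]-q[0],q[2]-q[0]);n/=np.linalg.norm(n)+1e-12;n*=np.sign(n[2])
        if n[2]<.8 or n[2]>.95: continue
        k=(abs((p-q[0])@n)<.003).sum()
        if k>best:best=k;N,q0=n,q[0]
    for _ in range(5):
        i=p[abs((p-q0)@N)<.004];q0=i.mean(0);N=np.linalg.svd(i-q0)[2][2];N*=np.sign(N[2])
    print(f,best,"tilt",np.degrees(np.arccos(N[2])),"yaw(plane)",np.degrees(np.arctan2(-N[1],-N[0])))
    y=np.cross([0,0,1.],-np.array([N[0],N[1],0]));y/=np.linalg.norm(y);x=np.cross(y,N)
    B=np.c_[x,y,N]
    D=(W-q0)@B
    face=box&(abs(D[...,2])<.004)
    n_,l,s,c=cv2.connectedComponentsWithStats(face.astype(np.uint8));j=1+s[1:,4].argmax()
    r=cv2.minAreaRect((D[l==j][:,:2]*1000).astype(np.float32));print("face rect",r, "ctr",(q0+B@[r[0][0]/1e3,r[0][1]/1e3,0]).round(4))
    ck=box&(D[...,2]<-.006)&(D[...,2]>-.016)&(abs(D[...,0])<.06)&(abs(D[...,1])<.08)&(cv2.cvtColor(a,cv2.COLOR_BGR2HSV)[...,2]>110)
    n_,l,s,c=cv2.connectedComponentsWithStats(ck.astype(np.uint8));j=1+s[1:,4].argmax()
    d=D[l==j];r=cv2.minAreaRect((d[:,:2]*1000).astype(np.float32));print("cork",len(d),r,np.median(d[:,2]))
    print("cork ctr proj on face",(q0+B@[r[0][0]/1e3,r[0][1]/1e3,0]).round(4))
    kn=box&(D[...,2]>.04)&(D[...,2]<.053);print("knob top",kn.sum(),np.nanmean(W[kn],0).round(4),(np.nanmean(D[kn],0)-[r[0][0]/1e3,r[0][1]/1e3,0]).round(4))
```

```text
top.npy 2298 tilt 27.964350402304472 yaw(plane) -9.614840699614822
face rect ((-4.778343200683594, 7.342430114746094), (162.8217315673828, 182.16265869140625), 0.35876649618148804) ctr [0.5233 0.1584 0.089 ]
cork 373 ((-5.996894836425781, 6.642307281494141), (48.3820915222168, 66.44438171386719), 1.0956354141235352) -0.009979909777719547
cork ctr proj on face [0.5222 0.1579 0.0885]
knob top 62 [0.544  0.2151 0.1479] [0.0384 0.06   0.0469]
scene.npy 1714 tilt 27.87617192145021 yaw(plane) -10.059159465914215
face rect ((-11.315193176269531, 3.9338836669921875), (165.79702758789062, 179.35714721679688), 0.5377974510192871) ctr [0.5231 0.156  0.089 ]
cork 278 ((-10.079439163208008, 3.7859668731689453), (49.48201370239258, 67.96961212158203), 2.7953152656555176) -0.010036647955635393
cork ctr proj on face [0.5242 0.1557 0.0895]
knob top 58 [0.5466 0.2149 0.1477] [0.0375 0.0622 0.0459]
```

```bash
cat >> h.py <<'E'
O=np.array([.523,.157,.0885]); YAW=-9.8
RP=R.from_euler("xyz",[0,-28,YAW],degrees=True)   # panel axes; checked: z tilts towards robot
FLIP=R.from_matrix(np.diag([-1.,1,-1]))
def pp(x,y,z): return O+RP.apply(np.array([x,y,z])/1000)          # panel mm -> world
def pr(th=0): return RP*R.from_rotvec([0,0,th])*FLIP
def down(yawx): return R.from_euler("z",yawx,degrees=True)*FLIP   # tool x along -(yawx)
def knob(th): return -54+92*np.cos(th),40+92*np.sin(th)
def plan(wps,step=.045,rot=.13,start=None,nd=1):
    """wps: (pos,Rot). prints rounded rows (cm, rad), rounding errors fed back"""
    p,r=start or tool()[:2]
    for P,Q in wps:
        n=max(1,int(np.ceil(max(np.linalg.norm(P-p)/step,(r.inv()*Q).magnitude()/rot))))
        p0,r0=p,r; dr=(r0.inv()*Q).as_rotvec()
        for k in range(1,n+1):
            pt=p0+(P-p0)*k/n; rt=r0*R.from_rotvec(dr*k/n)
            s=np.round(r.inv().apply(pt-p)*100,nd); w=np.round((r.inv()*rt).as_rotvec(),2)
            p=p+r.apply(s/100); r=r*R.from_rotvec(w)
            print(",".join(f"{v:g}" for v in [*s,*w]))
        print("-- err mm",((P-p)*1000).round(1),"rad",(r.inv()*Q).magnitude().round(3))
    return p,r
E
python3 - <<'E'
from h import *
print(RP.as_matrix().round(2))
x,y=knob(.22); print(pp(x,y,97),pp(x,y,27))
plan([(np.array([.45,-.25,.27]),down(-9.8)),(pp(x,y,97),pr(.22))])
E
```

```text
[[ 0.87  0.17 -0.46]
 [-0.15  0.99  0.08]
 [ 0.47  0.    0.88]]
[0.51948457 0.21857398 0.19094481] [0.55186804 0.21298038 0.12913848]
-3.1,2.7,-0.3,0,-0,0.03
-3.1,2.8,-0.3,0,-0,0.04
-2.9,2.9,-0.3,0,-0,0.03
-2.9,3,-0.3,0,-0,0.04
-2.7,3.1,-0.3,0,-0,0.03
-2.6,3.1,-0.3,0,-0,0.04
-2.5,3.3,-0.3,0,-0,0.03
-2.4,3.4,-0.3,0,-0,0.04
-2.3,3.4,-0.3,0,-0,0.03
-2.1,3.5,-0.3,0,-0,0.04
-2.1,3.6,-0.3,0,-0,0.03
-1.9,3.7,-0.3,0,-0,0.04Traceback (most recent call last):
  File "<stdin>", line 4, in <module>
  File "h.py", line 34, in plan
    print("-- err mm",((P-p)*1000).round(1),"rad",(r.inv()*Q).magnitude().round(3))
                                                  ^^^^^^^^^^^^^^^^^^^^^^^^^^^^^
AttributeError: 'float' object has no attribute 'round'
```

Emit:
move_arm(
  moves=[4.5,-3.1,2.7,-0.3,0,0,0.03,4.5,-3.1,2.8,-0.3,0,0,0.04,4.5,-2.9,2.9,-0.3,0,0,0.03,4.5,-2.9,3,-0.3,0,0,0.04,4.5,-2.7,3.1,-0.3,0,0,0.03,4.5,-2.6,3.1,-0.3,0,0,0.04],
)

```text
clock: 0.7
tool_pos: [0.3075, -0.4512, 0.2524]
orientation: [180.0, -0.0, -178.0]
force: [0.6, -0.9, -0.6]
opening: 0.0473
gripper_force: 0.0
```

Emit:
move_arm(
  moves=[4.5,-2.5,3.3,-0.3,0,0,0.03,4.5,-2.4,3.4,-0.3,0,0,0.04,4.5,-2.3,3.4,-0.3,0,0,0.03,4.5,-2.1,3.5,-0.3,0,0,0.04,4.5,-2.1,3.6,-0.3,0,0,0.03,4.5,-1.9,3.7,-0.3,0,0,0.04],
)

```text
clock: 1.3
tool_pos: [0.4509, -0.2488, 0.2706]
orientation: [180.0, -0.0, 169.9]
force: [0.6, -1.8, 0.3]
opening: 0.0449
gripper_force: 0.0
```

```bash
sed -i 's/(r.inv()\*Q).magnitude().round(3))/round((r.inv()*Q).magnitude(),3))/' h.py
python3 - <<'E'
from h import *
x,y=knob(.22); print(tool()[0])
plan([(pp(x,y,97),pr(.22))])
E
```

```text
[ 0.45088603 -0.24875433  0.27060948]
0.1,4.3,0.7,0,-0.04,-0.02
0.1,4.3,0.7,0.01,-0.05,-0.02
0,4.3,0.7,0,-0.04,-0.02
-0,4.3,0.7,0.01,-0.05,-0.02
-0.1,4.3,0.6,0,-0.04,-0.02
-0.2,4.3,0.7,0.01,-0.05,-0.02
-0.2,4.3,0.6,0,-0.04,-0.02
-0.2,4.3,0.6,0.01,-0.04,-0.02
-0.4,4.3,0.6,0,-0.05,-0.02
-0.4,4.3,0.6,0.01,-0.04,-0.02
-0.4,4.3,0.6,0,-0.05,-0.02
-- err mm [-0.   0.1  0.4] rad 0.004
```

Emit:
move_arm(
  moves=[4.5,0.1,4.3,0.7,0,-0.04,-0.02,4.5,0.1,4.3,0.7,0.01,-0.05,-0.02,4.5,0,4.3,0.7,0,-0.04,-0.02,4.5,0,4.3,0.7,0.01,-0.05,-0.02,4.5,-0.1,4.3,0.6,0,-0.04,-0.02,4.5,-0.2,4.3,0.7,0.01,-0.05,-0.02],
)

```text
clock: 1.9
tool_pos: [0.4879, 0.0066, 0.2272]
orientation: [-177.4, 15.5, 177.3]
force: [1.0, 0.2, 0.1]
opening: 0.0446
gripper_force: 0.0
```

Emit:
move_arm(
  moves=[4.5,-0.2,4.3,0.6,0,-0.04,-0.02,4.5,-0.2,4.3,0.6,0.01,-0.04,-0.02,4.5,-0.4,4.3,0.6,0,-0.05,-0.02,4.5,-0.4,4.3,0.6,0.01,-0.04,-0.02,4.5,-0.4,4.3,0.6,0,-0.05,-0.02,4.5,0,0,0,0,0,0],
)

```text
clock: 2.5
tool_pos: [0.5253, 0.2164, 0.2019]
orientation: [-173.6, 25.9, -174.5]
force: [-0.6, -1.4, 0.3]
opening: 0.0449
gripper_force: 0.0
```

Run:
```python
from h import *
p,r,o=tool(); print(p,(r.inv()*pr(.22)).as_rotvec())
a,W=cloud("wrist"); save("w1",a); D=RP.inv().apply((W-O).reshape(-1,3)).reshape(W.shape)*1000
m=(D[...,2]>40)&(D[...,2]<52)&(abs(D[...,0])<100)&(abs(D[...,1])<150)
n,l,s,c=cv2.connectedComponentsWithStats(m.astype(np.uint8))
for i in range(1,n):
  if s[i,4]>30: print(s[i],np.median(D[l==i],0).round(1),D[l==i].min(0).round(),D[l==i].max(0).round())
f=(abs(D[...,2])<4)&(abs(D[...,0])<90)&(abs(D[...,1])<100);print("face z",np.median(D[f][:,2]))
```

```text
[0.5252591  0.21636956 0.20192749] [ 0.01264703 -0.02123327  0.01887831]
[ 263  197   38   38 1079] [32.3 60.2 47.2] [23. 50. 40.] [44. 71. 50.]
face z -0.09440400253835603
```

View pics/w1.png

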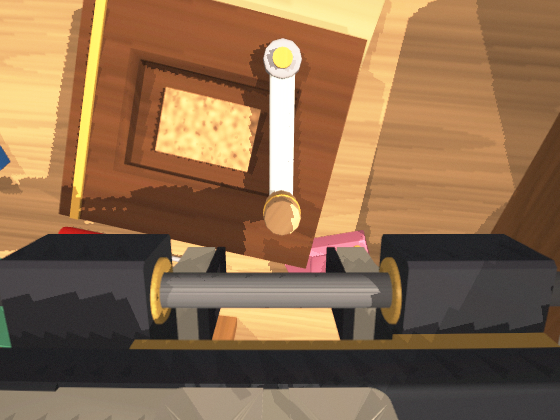

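The wrist view shows the recess (corners about (143,60), (125,163), (255,195)), the cork at (208,130), the keeper pivot at (283,57) and the knob top at (282,217). The jaws are roughly in line with the knob.

Run:
```python
from h import *
a,W=cloud("wrist"); D=RP.inv().apply((W-O).reshape(-1,3)).reshape(W.shape)*1000
hsv=cv2.cvtColor(a,cv2.COLOR_RGB2HSV)
m=(D[...,2]<-6)&(D[...,2]>-14)&(hsv[...,2]>150)&(abs(D[...,0])<40)&(abs(D[...,1])<60)
n,l,s,c=cv2.connectedComponentsWithStats(m.astype(np.uint8));j=1+s[1:,4].argmax()
d=D[l==j];print("cork",cv2.minAreaRect(d[:,:2].astype(np.float32)),np.percentile(d,[1,50,99],axis=0).round(1).tolist())
f=(D[...,2]<-14.5)&(D[...,2]>-21)&(abs(D[...,0])<45)&(abs(D[...,1])<60);d=D[f]
print("floor",np.percentile(d,[1,99],axis=0).round(1).tolist())
q=D[50:64,276:290].reshape(-1,3);print("pivot",np.median(q,0))
f=(abs(D[...,2])<1.5)&(abs(D[...,0])<100)&(abs(D[...,1])<110);n,l,s,c=cv2.connectedComponentsWithStats(f.astype(np.uint8));j=1+s[1:,4].argmax()
print("face",cv2.minAreaRect(D[l==j][:,:2].astype(np.float32)))
x=33.5;y=60.5
plan([(pp(x,y,60),pr(.22)),(pp(x,y,27),pr(.22))],step=.03)
```

```text
cork ((-1.8268260955810547, -0.20569992065429688), (44.244632720947266, 66.62879943847656), 0.39547425508499146) [[-23.3, -32.2, -11.8], [-2.2, 0.1, -10.1], [19.7, 32.5, -8.5]]
floor [[-36.9, -51.4, -19.7], [33.7, 48.4, -15.2]]
pivot [nan nan nan]
face ((-1.743011474609375, 5.495719909667969), (160.55490112304688, 170.09085083007812), 0.22122228145599365)
0.5,0.4,2.2,0.01,-0.01,0.01
0.5,0.4,2.2,0,-0.01,0
-- err mm [ 0.  -0.1  0.3] rad 0.005
-0,-0,1.6,0,-0,0
-0,-0,1.7,0,-0,0
-- err mm [ 0.2 -0.1  0.4] rad 0.005
```

Emit:
move_arm(
  moves=[4.5,0.5,0.4,2.2,0.01,-0.01,0.01,4.5,0.5,0.4,2.2,0,-0.01,0,4.5,0,0,1.6,0,0,0,4.5,0,0,1.6,0,0,0,3.2,0,0,0,0,0,0,3.2,0,0,0,0,0,0],
)

```text
clock: 3.2
tool_pos: [0.5594, 0.2059, 0.1531]
orientation: [-173.9, 23.9, -174.7]
force: [0.2, 1.1, -0.3]
opening: 0.0348
gripper_force: 0.8
```

```bash
sed -i 's/^O=.*/O=np.array([.5214,.1572,.0877])/; s/YAW=-9.8/YAW=-9.6/' h.py
python3 - <<'E'
from h import *
p,r,o=tool(); print(RP.inv().apply(p-O)*1000,(r.inv()*pr(.22)).as_rotvec())
w=[(pp(*knob(t),28),pr(t)) for t in np.arange(.34,1.36,.12)]
plan(w)
E
```

```text
Traceback (most recent call last):
  File "h.py", line 17, in <module>
    RP=R.from_euler("xyz",[0,-28,YAW],degrees=True)   # panel axes; checked: z tilts towards robot
                                 ^^^
NameError: name 'YAW' is not defined
```

```bash
sed -i 's/^O=.*/O=np.array([.5214,.1572,.0877]); YAW=-9.6/' h.py
python3 - <<'E'
from h import *
p,r,o=tool(); print(RP.inv().apply(p-O)*1000,(r.inv()*pr(.22)).as_rotvec(),o["joint_pos"],o["force"],o["qvel"])
E
```

```text
[56.58994082 54.31924848 44.01115762] [ 0.01357999 -0.05746044  0.0169244 ] [  45.48055717    7.11322335  -49.14528481   48.08254573  -27.31287606
 -173.60231612] [ 0.16686342  1.11747265 -0.29056842] [ 0.84565394 -0.80775052  0.31364051  0.05052005  0.05807318 -0.03620794]
```

Emit:
move_arm(
  moves=[4.5,0,0,-4,0,0,0,4.5,0,0,-3,0,0,0,4.5,0,0,0,0,0,-0.15,4.5,0,0,0,0,0,-0.15,4.5,0,0,0,0,0,-0.15,4.5,0,0,0,0,0,-0.15,4.5,0,0,0,0,0,-0.15,4.5,0,0,0,0,0,-0.15],
)

```text
clock: 4.0
tool_pos: [0.53, 0.2112, 0.2175]
orientation: [-157.4, 10.0, -122.0]
force: [-0.4, -0.0, 0.1]
opening: 0.0449
gripper_force: 0.0
```

Emit:
move_arm(
  moves=[4.5,0,0,0,0,0,-0.15,4.5,0,0,0,0,0,-0.15,4.5,0,0,0,0,0,-0.15,4.5,0,0,0,0,0,-0.15,4.5,0,0,0,0,0,-0.15,4.5,0,0,0,0,0,-0.15,4.5,0,0,0,0,0,-0.15,4.5,0,0,0,0,0,-0.15],
)

```text
clock: 4.8
tool_pos: [0.53, 0.2112, 0.2175]
orientation: [-161.8, -16.9, -58.0]
force: [0.6, -0.3, 0.7]
opening: 0.0451
gripper_force: 0.0
```

Emit:
move_arm(
  moves=[4.5,0,0,0,0,0,-0.15,4.5,0,0,0,0,0,-0.15,4.5,0,0,0,0,0,-0.15,4.5,0,0,0,0,0,-0.15,4.5,0,0,0,0,0,-0.15,4.5,0,0,0,0,0,-0.15,4.5,0,0,0,0,0,0,4.5,0,0,0,0,0,0],
)

```text
clock: 5.6
tool_pos: [0.5302, 0.2112, 0.2172]
orientation: [177.7, -24.5, -3.8]
force: [-0.4, -0.6, 0.1]
opening: 0.045
gripper_force: 0.0
```

```bash
sed -i 's/diag(\[-1.,1,-1\])/diag([1.,-1,-1])/' h.py
python3 - <<'E'
from h import *
p,r,o=tool(); print(RP.inv().apply(p-O)*1000,(r.inv()*pr(.22)).as_rotvec(),o["joint_pos"],o["qvel"])
plan([(pp(*knob(.22),85),pr(.22)),(pp(*knob(.22),27),pr(.22))],step=.03)
E
```

```text
[ 60.49063919  54.72792765 114.48982522] [-0.01024891  0.05785964 -0.1282499 ] [ 52.402586     0.92628724 -43.88254546  35.97870608 -38.7267172
   6.07656084] [-0.02845387  0.19841433 -0.04879408  0.12944133  0.13829491 -0.18281486]
-1.1,-0.4,1.5,-0.01,0.03,-0.06
-1.2,-0.4,1.6,-0,0.03,-0.07
-- err mm [0.2 0.3 0.6] rad 0.003
0,-0,2.9,-0,-0,0
0,-0,2.9,-0,-0,0
-- err mm [0.1 0.3 0.6] rad 0.003
```

Emit:
move_arm(
  moves=[4.5,-1.1,-0.4,1.5,-0.01,0.03,-0.06,4.5,-1.2,-0.4,1.6,0,0.03,-0.07,4.5,0,0,0,0,0,0,4.5,0,0,0,0,0,0],
)

```text
clock: 6.0
tool_pos: [0.5232, 0.2165, 0.1785]
orientation: [173.2, -27.3, 4.8]
force: [-0.2, -0.2, 0.2]
opening: 0.0453
gripper_force: 0.0
```

Run:
```python
from h import *
p,r,o=tool(); print(RP.inv().apply(p-O)*1000,(r.inv()*pr(.22)).as_rotvec(),o["joint_pos"])
a,W=cloud("wrist"); save("w2",a)
s=plan([(pp(*knob(.22),27),pr(.22))],step=.03)
plan([(pp(*knob(t),27),pr(t)) for t in np.arange(.34,1.36,.12)],start=s)
```

```text
[35.49459411 58.79277015 83.98941149] [ 0.00142718 -0.0005018   0.00267279] [ 50.63028983   2.30885805 -53.08828137  52.82775617 -30.86352544
  -2.8651977 ]
-0,-0,2.9,0,-0,0
-0,-0.1,2.9,0,-0,0
-- err mm [-0.6 -0.4  0.3] rad 0.003
-0.1,-1.1,-0.1,0,-0,-0.12
-- err mm [ 0.2 -0.5 -0.4] rad 0.003
-0.1,-1.1,0,0,-0,-0.12
-- err mm [ 0.5 -0.4 -0.3] rad 0.003
-0,-1.1,0,0,-0,-0.12
-- err mm [-0.  -0.6 -0.5] rad 0.003
-0.1,-1.1,0,0,-0,-0.12
-- err mm [ 0.3 -0.4 -0.4] rad 0.003
-0.1,-1.1,0,0,-0,-0.12
-- err mm [ 0.5 -0.2 -0.2] rad 0.003
-0,-1.1,0,0,-0,-0.12
-- err mm [ 0.1 -0.6 -0.4] rad 0.003
-0.1,-1.1,0,0,-0,-0.12
-- err mm [ 0.3 -0.3 -0.3] rad 0.003
-0.1,-1.1,0,0,-0,-0.12
-- err mm [ 0.5 -0.  -0.2] rad 0.003
-0,-1.1,0,0,-0,-0.12
-- err mm [ 0.1 -0.6 -0.3] rad 0.003
```

View pics/w2.png

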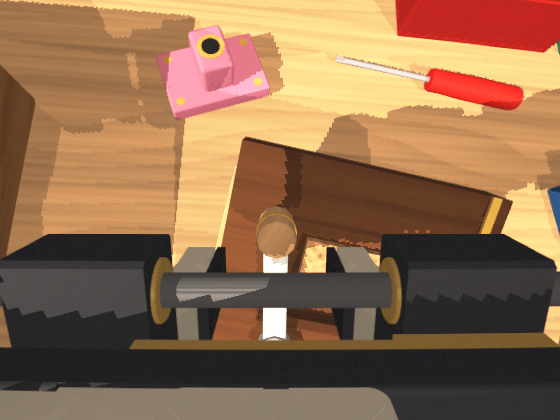

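The knob at (277,235) is centred between the jaws. Descend and swing.

Emit:
move_arm(
  moves=[4.5,0,0,2.9,0,0,0,4.5,0,-0.1,2.8,0,0,0,3.2,0,0,0,0,0,0,3.0,0,0,0,0,0,0],
)

```text
clock: 6.45
tool_pos: [0.551, 0.2121, 0.129]
orientation: [173.2, -27.3, 4.7]
force: [-0.3, -0.8, 1.3]
opening: 0.0343
gripper_force: 0.0
```

Emit:
move_arm(
  moves=[3.0,-0.1,-1.1,0,0,0,-0.12,3.0,-0.1,-1.1,0,0,0,-0.12,3.0,0,-1.1,0,0,0,-0.12,3.0,-0.1,-1.1,0,0,0,-0.12],
)

```text
clock: 6.85
tool_pos: [0.5393, 0.2561, 0.121]
orientation: [160.8, -21.1, 34.6]
force: [1.4, -2.1, -0.2]
opening: 0.03
gripper_force: 0.8
```

Emit:
move_arm(
  moves=[3.0,-0.1,-1.1,0,0,0,-0.12,3.0,0,-1.1,0,0,0,-0.12,3.0,-0.1,-1.1,0,0,0,-0.12,3.0,-0.1,-1.1,0,0,0,-0.12,3.0,0,-1.1,0,0,0,-0.12,3.0,0,0,0,0,0,0,3.0,0,0,0,0,0,0],
)

```text
clock: 7.55
tool_pos: [0.5042, 0.2919, 0.0988]
orientation: [152.7, -7.3, 66.8]
force: [-0.0, 0.5, -0.8]
opening: 0.0302
gripper_force: 0.0
```

Run:
```python
from h import *
p,r,o=tool(); print(RP.inv().apply(p-O)*1000,knob(1.3),(r.inv()*pr(1.3)).as_rotvec(),o["joint_pos"])
```

```text
[-29.63859504 129.98198593  28.33827753] (np.float64(-29.390107766537962), np.float64(128.64735305838175)) [ 0.00205889 -0.00263888  0.00210155] [ 49.27644215  11.17289897 -57.51676658  77.18894914 -24.40455463
  33.07122802]
```

Run:
```python
from h import *
plan([(pp(-29.4,129.5,110),pr(1.3)),(np.array([.56,.03,.26]),down(9)),(np.array([.595,-.137,.16]),down(9))],step=.048)
```

```text
-0,0,-4.1,0,-0,0
-0,0.1,-4.1,0,-0,0
-- err mm [-0.3 -0.  -0.5] rad 0.004
-2.2,2.5,-0.2,0.04,-0.04,0.11
-1.9,2.7,-0.1,0.04,-0.04,0.1
-1.6,2.8,-0.2,0.04,-0.04,0.11
-1.4,3,-0.3,0.04,-0.04,0.11
-1,3.1,-0.4,0.05,-0.04,0.1
-0.6,3.2,-0.5,0.04,-0.04,0.11
-0.4,3.3,-0.5,0.04,-0.04,0.1
-0.1,3.2,-0.7,0.04,-0.03,0.11
0.3,3.2,-0.9,0.04,-0.04,0.11
-- err mm [-0.3  0.2 -0.2] rad 0.005
0.2,3.4,2,0,-0,-0
0.1,3.4,2,0,-0,-0
0.2,3.4,2,0,-0,-0
0.2,3.4,2,0,-0,-0
0.1,3.4,2,0,-0,-0
-- err mm [ 0.4  0.  -0.4] rad 0.005
```

Emit:
move_arm(
  moves=[4.5,0,0,0,0,0,0,4.5,0,0,-4.1,0,0,0,4.5,0,0.1,-4.1,0,0,0,4.5,-2.2,2.5,-0.2,0.04,-0.04,0.11,5,-1.9,2.7,-0.1,0.04,-0.04,0.1,6,-1.6,2.8,-0.2,0.04,-0.04,0.11,6,-1.4,3,-0.3,0.04,-0.04,0.11],
)

```text
clock: 8.25
tool_pos: [0.5141, 0.178, 0.203]
orientation: [165.5, -7.6, 40.2]
force: [0.8, 0.1, 0.1]
opening: 0.0581
gripper_force: 0.0
```

Emit:
move_arm(
  moves=[6,-1,3.1,-0.4,0.05,-0.04,0.1,6,-0.6,3.2,-0.5,0.04,-0.04,0.11,6,-0.4,3.3,-0.5,0.04,-0.04,0.1,6,-0.1,3.2,-0.7,0.04,-0.03,0.11,6,0.3,3.2,-0.9,0.04,-0.04,0.11],
)

```text
clock: 8.75
tool_pos: [0.5673, 0.0289, 0.2536]
orientation: [179.9, -0.4, 8.6]
force: [0.7, -0.1, 0.4]
opening: 0.06
gripper_force: 0.0
```

Emit:
move_arm(
  moves=[6,0.2,3.4,2,0,0,0,6,0.1,3.4,2,0,0,0,6,0.2,3.4,2,0,0,0,6,0.2,3.4,2,0,0,0,6,0.1,3.4,2,0,0,0,6,0,0,0,0,0,0,6,0,0,0,0,0,0],
)

```text
clock: 9.45
tool_pos: [0.6021, -0.1385, 0.1531]
orientation: [179.8, -0.3, 8.8]
force: [0.8, 0.0, 0.5]
opening: 0.0599
gripper_force: 0.0
```

Run:
```python
from h import *
p,r,o=tool(); print(p,o["orientation"],o["joint_pos"])
a,W=cloud("wrist"); save("w3",a)
hsv=cv2.cvtColor(a,cv2.COLOR_RGB2HSV);m=cv2.inRange(hsv,(100,90,30),(125,255,255))>0
near=(abs(W[...,0]-.608)<.08)&(abs(W[...,1]+.137)<.08)
for lo,hi in((.012,.024),(.045,.06)):
    k=near&m&(W[...,2]>lo)&(W[...,2]<hi) if lo<.03 else near&(W[...,2]>lo)&(W[...,2]<hi)
    q=W[k];print(k.sum(),cv2.minAreaRect((q[:,:2]*1000).astype(np.float32)),np.median(q[:,2]))
```

```text
[ 0.60207398 -0.13845693  0.15313227] [179.75437678  -0.33046231   8.7505856 ] [  5.27784786  18.56732568 -13.57985407   0.26693929 -57.50836838
  93.32931252]
6588 ((605.5927124023438, -137.45962524414062), (63.761741638183594, 95.30856323242188), 8.812675476074219) 0.01758385878040572
2618 ((605.767333984375, -137.416748046875), (43.33474349975586, 29.72964096069336), 8.590682029724121) 0.0536536143854921
```

View pics/w3.png

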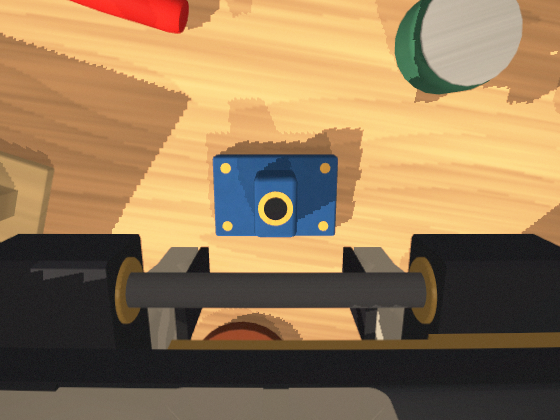

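Blue boss at (275,195), square to the jaws and centred; descend and grip.

Emit:
move_arm(
  moves=[6,0.4,-0.1,4,0,0,0,6,0,0,4,0,0,0,6,0,0,3,0,0,0,6,0,0,1.1,0,0,0,6,0,0,0,0,0,0],
)

```text
clock: 10.0
tool_pos: [0.6069, -0.136, 0.0324]
orientation: [179.7, -0.3, 9.0]
force: [0.6, 0.6, 0.8]
opening: 0.0599
gripper_force: 0.0
```

Emit:
move_arm(
  moves=[2.4,0,0,0,0,0,0,2.4,0,0,0,0,0,0,2.4,0,0,0,0,0,0,2.4,0,0,0,0,0,0,2.4,0,0,0,0,0,0,2.4,0,0,0,0,0,0],
)

```text
clock: 10.6
tool_pos: [0.6077, -0.1371, 0.0339]
orientation: [179.7, -0.5, 9.0]
force: [-1.3, 0.6, 5.8]
opening: 0.0298
gripper_force: 30.0
```

Run:
```python
from h import *
p,r,o=tool(); print(p,o["opening"],o["gripper_force"])
# boss origin offset in tool: x by (0.6057-p)
b=np.array([.6057,-.1374,0]); print("boss in tool mm",r.inv().apply(b-p)*1000)
q=p+[0,0,.2]
plan([(q,r),(pp(0,0,115)+[0,0,.0],pr(0))],step=.045)
```

```text
[ 0.60773937 -0.1370625   0.03385249] 0.029825686749900587 29.998362958431244
boss in tool mm [-2.34239265 -0.18911936 33.83402824]
0,0,-4,0,0,0
0.1,0,-4,0,0,0
-0,0.1,-4,0,0,0
0,-0,-4,0,0,0
0.1,0,-4,0,0,0
-- err mm [-0.3 -0.3 -0. ] rad 0.0
-1.1,-4,0.5,-0.01,0.06,0.04
-1.4,-4,0.4,-0.01,0.06,0.04
-1.5,-3.9,0.3,-0.01,0.06,0.04
-1.7,-3.9,0.2,-0.01,0.06,0.04
-1.8,-3.8,-0,-0.01,0.06,0.04
-2,-3.7,-0.2,-0.01,0.06,0.04
-2.1,-3.6,-0.3,-0.01,0.06,0.04
-2.2,-3.5,-0.4,-0.01,0.05,0.04
-- err mm [-0.4  0.3  0.2] rad 0.007
```

Emit:
move_arm(
  moves=[2.4,0,0,-4,0,0,0,2.4,0.1,0,-4,0,0,0,2.4,0,0.1,-4,0,0,0,2.4,0,0,-4,0,0,0,2.4,0.1,0,-4,0,0,0],
)

```text
clock: 11.1
tool_pos: [0.6069, -0.1366, 0.2339]
orientation: [179.7, -0.3, 8.9]
force: [0.2, -0.5, -3.7]
opening: 0.0297
gripper_force: 30.0
```

Emit:
move_arm(
  moves=[2.4,-1.1,-4,0.5,-0.01,0.06,0.04,2.4,-1.4,-4,0.4,-0.01,0.06,0.04,2.4,-1.5,-3.9,0.3,-0.01,0.06,0.04,2.4,-1.7,-3.9,0.2,-0.01,0.06,0.04,2.4,-1.8,-3.8,0,-0.01,0.06,0.04,2.4,-2,-3.7,-0.2,-0.01,0.06,0.04,2.4,-2.1,-3.6,-0.3,-0.01,0.06,0.04,2.4,-2,-3.5,-0.4,-0.01,0.05,0.04],
)

```text
clock: 11.9
tool_pos: [0.4865, 0.1244, 0.1956]
orientation: [178.5, -24.3, -7.3]
force: [1.0, -0.2, -2.5]
opening: 0.0299
gripper_force: 30.0
```

Emit:
move_arm(
  moves=[2.4,0,0,0,0,0,0,2.4,0,0,0,0,0,0],
)

```text
clock: 12.1
tool_pos: [0.4873, 0.124, 0.1956]
orientation: [178.4, -24.2, -7.0]
force: [0.3, -0.5, -2.7]
opening: 0.0299
gripper_force: 30.0
```

Run:
```python
from h import *
p,r,o=tool(); print(RP.inv().apply(p-O)*1000,(r.inv()*pr(0)).as_rotvec(),o["joint_pos"])
a,W=cloud("wrist"); b,V=cloud("scene"); save("w4",a)
D=RP.inv().apply((W-O).reshape(-1,3)).reshape(W.shape)*1000
hsv=cv2.cvtColor(a,cv2.COLOR_RGB2HSV);m=cv2.inRange(hsv,(100,90,30),(125,255,255))>0
k=m&(np.linalg.norm(D[...,:2],axis=2)<90)&(D[...,2]>60)&(D[...,2]<170);q=D[k];h=np.median(q[:,2])
for c in((85,108),(125,145)):
  g=q[(q[:,2]>c[0])&(q[:,2]<c[1])]
  if len(g)>30: print(len(g),cv2.minAreaRect(g[:,:2].astype(np.float32)),np.median(g[:,2]))
f=D[(D[...,2]<-6)&(D[...,2]>-14)&(hsv[...,2]>150)&(np.linalg.norm(D[...,:2],axis=2)<45)]
print(len(f), f.min(0),f.max(0)) if len(f) else 0
s=plan([(pp(2.3,0,60),pr(0)),(pp(2.3,0,42),pr(0)),(pp(2.3,0,24),pr(0))],step=.03)
```

```text
[ 25.82648263 -38.40959616 108.46245221] [0.00869601 0.06608696 0.04128891] [ 48.50683624  -5.69771715 -53.43740685  37.60677255 -35.41911057
   4.35935823]
7677 ((22.803874969482422, -36.11379623413086), (62.99996566772461, 91.52376556396484), 1.5622786283493042) 91.5898394627701
3615 ((26.27640724182129, -38.090919494628906), (40.943809509277344, 30.151378631591797), 2.676243782043457) 128.270718648073
-0.7,-1.3,1.7,0,0.02,0.01
-0.7,-1.4,1.6,0.01,0.02,0.02
-0.7,-1.3,1.6,-0,0.03,0.01
-- err mm [-0.3 -0.4 -0.4] rad 0.005
-0,0,1.8,-0,-0,-0
-- err mm [-0.4 -0.4 -0.5] rad 0.005
-0.1,0,1.8,-0,-0,-0
-- err mm [ 0.4 -0.6 -0. ] rad 0.005
```

View pics/w4.png

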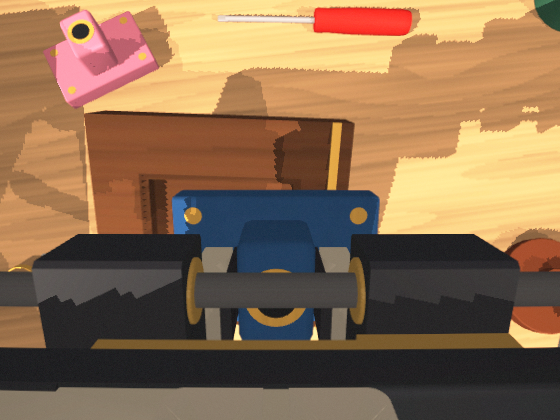

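The boss is firmly held and square in the jaws. The move fell short, so the pose is about 38 mm to the right of the recess; I'll correct at height first.

Run:
```python
from h import *
s=plan([(pp(2.3,0,75),pr(0))],step=.012)
```

```text
-0.4,-0.8,0.7,0,0.01,0.01
-0.4,-0.8,0.7,0,0.02,0.01
-0.5,-0.8,0.7,0.01,0.01,0
-0.5,-0.8,0.6,-0,0.01,0.01
-0.4,-0.7,0.7,-0,0.02,0.01
-- err mm [-0.2  0.4 -0.3] rad 0.005
```

Emit:
move_arm(
  moves=[2.4,-0.4,-0.8,0.7,0,0.01,0.01,2.4,-0.4,-0.8,0.7,0,0.02,0.01,2.4,-0.5,-0.8,0.7,0.01,0.01,0,2.4,-0.5,-0.8,0.6,0,0.01,0.01,2.4,-0.4,-0.7,0.7,0,0.02,0.01,2.4,0,0,0,0,0,0,2.4,0,0,0,0,0,0],
)

```text
clock: 12.9
tool_pos: [0.4963, 0.1667, 0.1677]
orientation: [179.6, -27.1, -9.7]
force: [0.3, -1.1, -3.3]
opening: 0.0299
gripper_force: 30.0
```

Run:
```python
from h import *
p,r,o=tool(); print(RP.inv().apply(p-O)*1000,(r.inv()*pr(0)).as_rotvec(),o["joint_pos"])
for n in("wrist","top"):
  a,W=cloud(n)
  D=RP.inv().apply((W-O).reshape(-1,3)).reshape(W.shape)*1000
  hsv=cv2.cvtColor(a,cv2.COLOR_RGB2HSV);m=cv2.inRange(hsv,(100,90,30),(125,255,255))>0
  q=D[m&(np.linalg.norm(D[...,:2],axis=2)<90)&(D[...,2]>45)&(D[...,2]<75)]
  if len(q)<30: continue
  A=np.c_[q[:,:2],np.ones(len(q))];g=np.linalg.lstsq(A,q[:,2],rcond=None)[0]
  for _ in range(4):
    e=abs(A@g-q[:,2])<1.5;g=np.linalg.lstsq(A[e],q[e,2],rcond=None)[0]
  print(n,len(q),e.sum(),cv2.minAreaRect(q[e][:,:2].astype(np.float32)),"tilt",g)
  j=D[(np.linalg.norm(D[...,:2]-[-29,129],axis=2)<30)&(D[...,2]>40)&(D[...,2]<52)];print("knob",len(j),j.mean(0) if len(j) else 0)
s=plan([(pp(2.3,0,42),pr(0)),(pp(2.3,0,24),pr(0))],step=.03)
```

```text
[14.32313758  5.22906797 83.03441327] [ 0.00814265  0.01487556 -0.00202305] [ 48.22876203  -1.46041026 -58.18690564  53.32596155 -29.13864
 -14.57309238]
wrist 8647 7260 ((11.929357528686523, 5.126926422119141), (95.33473205566406, 63.257911682128906), 89.8551254272461) tilt [-3.60907474e-02 -5.05368191e-03  6.83853102e+01]
knob 7 [-28.92121592 137.91663847  46.76391532]
top 346 200 ((25.393062591552734, 4.027545928955078), (94.10045623779297, 43.35997772216797), 87.52881622314453) tilt [-3.70257290e-02 -1.44039290e-03  6.87826786e+01]
knob 9 [-24.34302197 120.38099645  47.18676212]
-0.6,0.3,2.1,0,0.01,-0
-0.6,0.2,2.1,0.01,0,-0
-- err mm [ 0.2 -0.1  0.6] rad 0.006
0.1,0,1.8,-0,0,-0
-- err mm [-0.6 -0.1  0.2] rad 0.006
```

Emit:
move_arm(
  moves=[2.4,-0.4,0.2,1.2,0,0.01,0,2.4,-0.4,0.2,1.2,0.01,0,0,2.4,-0.3,0.1,1.2,0,0,0,2.4,0,0,0,0,0,0,2.4,0,0,0,0,0,0],
)

```text
clock: 13.5
tool_pos: [0.5119, 0.1684, 0.1475]
orientation: [179.5, -26.2, -9.7]
force: [0.3, 1.1, -3.3]
opening: 0.0295
gripper_force: 30.0
```

```bash
cat > look.py <<'E'
from h import *
import sys
lo,hi=float(sys.argv[1]),float(sys.argv[2])
p,r,o=tool(); print(RP.inv().apply(p-O)*1000,(r.inv()*pr(0)).as_rotvec(),o["joint_pos"][2],RP.inv().apply(o["force"]))
a,W=cloud("wrist")
D=RP.inv().apply((W-O).reshape(-1,3)).reshape(W.shape)*1000
hsv=cv2.cvtColor(a,cv2.COLOR_RGB2HSV);m=cv2.inRange(hsv,(100,90,30),(125,255,255))>0
q=D[m&(np.linalg.norm(D[...,:2],axis=2)<90)&(D[...,2]>lo)&(D[...,2]<hi)]
A=np.c_[q[:,:2],np.ones(len(q))];g=np.linalg.lstsq(A,q[:,2],rcond=None)[0]
for _ in range(6):
    e=abs(A@g-q[:,2])<1.5;g=np.linalg.lstsq(A[e],q[e,2],rcond=None)[0]
print(len(q),e.sum(),cv2.minAreaRect(q[e][:,:2].astype(np.float32)),"tilt",g)
E
python3 look.py 18 45
```

```text
[18.18025985  9.47993136 58.04644209] [ 0.01047918  0.03122317 -0.00169139] -58.222824851891815 [-1.45292221  1.12198641 -3.01387275]
8511 7261 ((15.543645858764648, 9.417579650878906), (95.29534912109375, 62.98020935058594), 89.8445816040039) tilt [-5.33683203e-02 -7.33675506e-03  4.38525443e+01]
```

Joint 3 sits at its limit, so a tool square to the panel is out of reach here. The jaws close along the boss's y, so I can put the boss back, regrip it with the tool pitched about 18° relative to it, and place it with the tool nearer vertical.

Run:
```python
from h import *
plan([(np.array([.53,.10,.22]),down(-2)),(np.array([.608,-.137,.19]),down(9)),(np.array([.608,-.137,.06]),down(9)),(np.array([.608,-.137,.035]),down(9))],step=.04,rot=.1)
```

```text
1.2,1.3,-1,0.01,-0.09,-0.03
1,1.3,-1.2,0.01,-0.09,-0.02
0.9,1.4,-1.2,0,-0.09,-0.03
0.7,1.3,-1.3,0.01,-0.1,-0.03
0.6,1.4,-1.4,0.01,-0.09,-0.02
-- err mm [ 0.1  0.3 -0. ] rad 0.006
1.2,3.3,0.4,-0,0,-0.03
1.2,3.4,0.4,-0,0,-0.03
1,3.4,0.5,-0,0,-0.02
1,3.4,0.4,-0,0,-0.03
0.9,3.5,0.4,-0,0,-0.03
0.8,3.5,0.4,-0,0,-0.03
0.6,3.5,0.5,-0,0,-0.03
-- err mm [0.3 0.4 0.3] rad 0.005
0,-0,3.2,-0,0,0
0,-0,3.3,-0,0,0
0.1,-0,3.2,-0,0,0
-0,-0,3.3,-0,0,0
-- err mm [-0.3  0.1  0.3] rad 0.005
-0,-0,2.5,-0,0,0
-- err mm [-0.2  0.1  0.3] rad 0.005
```

Emit:
move_arm(
  moves=[2.4,1.2,1.3,-1.2,0.01,-0.09,-0.03,2.4,1,1.3,-1.2,0.01,-0.09,-0.02,2.4,0.9,1.4,-1.2,0,-0.09,-0.03,2.4,0.7,1.3,-1.3,0.01,-0.1,-0.03,2.4,0.6,1.4,-1.4,0.01,-0.09,-0.02],
)

```text
clock: 14.05
tool_pos: [0.5307, 0.1073, 0.2138]
orientation: [178.6, -7.0, -4.8]
force: [2.1, -0.3, -2.9]
opening: 0.0295
gripper_force: 30.0
```

Emit:
move_arm(
  moves=[2.4,1.2,3.3,0.4,0,0,-0.03,2.4,1.2,3.4,0.4,0,0,-0.03,2.4,1,3.4,0.5,0,0,-0.02,2.4,1,3.4,0.4,0,0,-0.03,2.4,0.9,3.5,0.4,0,0,-0.03,2.4,0.8,3.5,0.4,0,0,-0.03,2.4,0.6,3.5,0.5,0,0,-0.03,2.4,0,0,0,0,0,0],
)

```text
clock: 14.85
tool_pos: [0.6004, -0.1387, 0.1998]
orientation: [177.0, -6.7, 6.4]
force: [-0.8, 0.1, -3.6]
opening: 0.0299
gripper_force: 30.0
```

Run:
```python
from h import *
print(tool()[0],tool()[2]["orientation"])
plan([(np.array([.608,-.137,.05]),down(9)),(np.array([.608,-.137,.036]),down(9))],step=.045)
```

```text
[ 0.60039434 -0.13869473  0.19984875] [176.99833715  -6.7013393    6.40095503]
-0.2,-0.2,3.7,0.01,-0.03,-0.01
-0.2,-0.2,3.8,0.02,-0.03,-0.01
0,-0.1,3.7,0.01,-0.03,-0.02
0.1,-0.1,3.8,0.01,-0.03,-0.01
-- err mm [ 0.1 -0.2  0.2] rad 0.007
0,0,1.4,0,0,0
-- err mm [ 0.2 -0.2  0.2] rad 0.007
```

Emit:
move_arm(
  moves=[2.4,-0.2,-0.2,3.7,0.01,-0.03,-0.01,2.4,-0.2,-0.2,3.8,0.02,-0.03,-0.01,2.4,0,-0.1,3.7,0.01,-0.03,-0.02,2.4,0.1,-0.1,3.8,0.01,-0.03,-0.01,2.4,0,0,1.4,0,0,0,2.4,0,0,0,0,0,0],
)

```text
clock: 15.45
tool_pos: [0.6073, -0.1332, 0.035]
orientation: [179.7, 0.3, 9.2]
force: [-0.2, -0.6, -2.9]
opening: 0.0299
gripper_force: 30.0
```

Emit:
move_arm(
  moves=[2.4,0,0,0.2,0,0,0,5,0,0,0,0,0,0,5,0,0,0,0,0,0,5,0,0,-0.1,0,-0.11,0,5,0,0,0,0,-0.1,0,5,0,0,0,0,-0.1,0,5,0,0,0,0,0,0],
)

```text
clock: 16.15
tool_pos: [0.6098, -0.1335, 0.0349]
orientation: [179.7, 18.1, 9.1]
force: [-0.5, 0.6, -0.3]
opening: 0.0499
gripper_force: 0.0
```

Run:
```python
from h import *
p,r,o=tool(); print(p,o["orientation"],o["opening"],o["force"])
for n in("wrist","top"):
  a,W=cloud(n)
  hsv=cv2.cvtColor(a,cv2.COLOR_RGB2HSV);m=cv2.inRange(hsv,(100,90,30),(125,255,255))>0
  k=m&(abs(W[...,0]-.608)<.08)&(abs(W[...,1]+.137)<.08)&(W[...,2]>.01)&(W[...,2]<.025)
  q=W[k];print(n,k.sum(),cv2.minAreaRect((q[:,:2]*1000).astype(np.float32)) if len(q)>9 else 0,np.median(q[:,2]))
```

```text
[ 0.6097548  -0.13348086  0.03490684] [179.67934959  18.0516609    9.14685637] 0.049851519444498504 [-0.50470265  0.58242749 -0.30435593]
wrist 11414 ((615.8063354492188, -131.5627899169922), (44.798240661621094, 94.8499526977539), 8.838460922241211) 0.017517220857160246
top 147 ((593.6163330078125, -134.3292236328125), (30.53687286376953, 86.3124008178711), 10.114133834838867) 0.018901106657432498
```

Emit:
move_arm(
  moves=[2.4,0,0,0,0,0,0,2.4,0,0,0,0,0,0,2.4,0,0,0,0,0,0,2.4,0,0,0,0,0,0,2.4,0,0,0,0,0,0],
)

```text
clock: 16.75
tool_pos: [0.6079, -0.1338, 0.0364]
orientation: [179.7, 17.9, 9.1]
force: [-1.1, -0.1, 5.4]
opening: 0.0298
gripper_force: 30.0
```

```bash
cat >> h.py <<'E'
import json,os
def boss_goal(x,y,z):   # tool pose that puts boss at panel (x,y,z mm) square
    g=json.load(open("grip.json")); Rt=R.from_rotvec(g["r"]); t=np.array(g["t"])  # tool pose in boss frame
    return pp(x,y,z)+RP.apply(t), RP*Rt
E
python3 - <<'E'
from h import *
p,r,o=tool(); print(p,o["orientation"],o["opening"],o["gripper_force"])
# boss yaw follows the pads (tool yaw)
Rb=R.from_euler("z",o["orientation"][2],degrees=True); b=np.array([.6065,-.1330,0])
t=Rb.inv().apply(p-b); t[1]=0; print(t*1000)
json.dump(dict(t=t.tolist(),r=(Rb.inv()*r).as_rotvec().tolist()),open("grip.json","w"))
s=plan([(p+[0,0,.17],r)],step=.045)
plan([boss_goal(10,-10,95)],step=.03,rot=.08,start=s)
print(boss_goal(0,0,-18))
E
```

```text
[ 0.60789278 -0.13384939  0.03637437] [179.71001798  17.8964925    9.11702136] 0.029822137413855622 30.01173198223114
[ 1.24059469  0.         36.37437315]
-1.3,0,-4,0,0,-0
-1.3,0,-4.1,0,0,0
-1.3,0.1,-4,0,0,0
-1.3,-0,-4.1,0,0,0
-- err mm [-0.3  0.1 -0.1] rad 0.0
-0.8,-2.8,0.2,0,0.04,0.03
-0.9,-2.8,0.2,0,0.05,0.03
-1,-2.7,0.1,0.01,0.04,0.03
-1.1,-2.8,0.2,-0,0.05,0.03
-1.1,-2.6,0,0,0.04,0.03
-1.3,-2.7,0.1,0,0.04,0.03
-1.3,-2.6,-0.1,0,0.05,0.03
-1.4,-2.6,-0,0.01,0.04,0.03
-1.4,-2.5,-0.2,-0,0.04,0.03
-1.6,-2.5,-0.2,0,0.05,0.03
-1.6,-2.4,-0.2,0,0.04,0.03
-- err mm [0.4 0.2 0.3] rad 0.004
(array([0.5139746 , 0.15845591, 0.10450603]), Rotation.from_matrix(array([[ 0.97070565, -0.16764203,  0.17212407],
                            [-0.16418257, -0.98583534, -0.03424561],
                            [ 0.17542699,  0.00498263, -0.98447983]])))
```

Emit:
move_arm(
  moves=[2.4,-1.3,0,-4,0,0,0,2.4,-1.3,0,-4.1,0,0,0,2.4,-1.3,0.1,-4,0,0,0,2.4,-1.3,0,-4.1,0,0,0],
)

```text
clock: 17.15
tool_pos: [0.6079, -0.1338, 0.2065]
orientation: [179.8, 18.0, 9.1]
force: [0.9, -0.2, -4.1]
opening: 0.0302
gripper_force: 30.0
```

Emit:
move_arm(
  moves=[2.4,-0.8,-2.8,0.2,0,0.04,0.03,2.4,-0.9,-2.8,0.2,0,0.05,0.03,2.4,-1,-2.7,0.1,0.01,0.04,0.03,2.4,-1.1,-2.8,0.2,0,0.05,0.03,2.4,-1.1,-2.6,0,0,0.04,0.03,2.4,-1.3,-2.7,0.1,0,0.04,0.03],
)

```text
clock: 17.75
tool_pos: [0.531, 0.0252, 0.2065]
orientation: [178.5, 2.7, -1.2]
force: [0.1, 0.7, -2.9]
opening: 0.0299
gripper_force: 30.0
```

Emit:
move_arm(
  moves=[2.4,-1.3,-2.6,-0.1,0,0.05,0.03,2.4,-1.4,-2.6,0,0.01,0.04,0.03,2.4,-1.4,-2.5,-0.2,0,0.04,0.03,2.4,-1.6,-2.5,-0.2,0,0.05,0.03,2.4,-1.6,-2.4,-0.2,0,0.04,0.03,2.4,0,0,0,0,0,0],
)

```text
clock: 18.35
tool_pos: [0.4663, 0.1576, 0.2074]
orientation: [179.6, -10.0, -9.4]
force: [-0.3, -0.6, -3.1]
opening: 0.0297
gripper_force: 30.0
```

```bash
python3 look.py 95 125
python3 - <<'E'
from h import *
p,r,o=tool(); g=boss_goal(0,0,0); print("boss est",RP.inv().apply(p-O)*1000-RP.inv().apply(g[0]-O)*1000,(r.inv()*g[1]).as_rotvec(),o["joint_pos"])
plan([boss_goal(0,0,40),boss_goal(0,0,12)],step=.02,rot=.05)
E
```

```text
[  8.11806958  -8.79785649 131.22186472] [0.0054201  0.31462956 0.00500588] -34.87407011610812 [-1.64676299 -0.59411113 -2.65186155]
12378 8633 ((21.1047306060791, -8.484535217285156), (95.00296020507812, 34.52484130859375), 89.97977447509766) tilt [-1.56334926e-02 -2.60813494e-03  1.13652161e+02]
boss est [ 7.5271313  -9.48435141 94.56836338] [0.00165647 0.00348516 0.00521593] [ 48.19731047  -0.84077261 -34.75507795  10.96711519 -51.6132463
  25.97954279]
0.3,-0.3,1.8,0,0,0
0.4,-0.4,1.8,0,0,0
0.3,-0.3,1.8,0,0,0.01
-- err mm [-0.2 -0.2 -0.2] rad 0.006
0.4,-0,1.3,0,0,-0
0.5,-0,1.4,0,0,-0
-- err mm [-0.5  0.1  0.2] rad 0.006
```

Emit:
move_arm(
  moves=[2.4,0.3,-0.3,1.8,0,0,0,2.4,0.4,-0.3,1.8,0,0,0,2.4,0.4,-0.2,1.8,0,0,0,2.4,0.4,0,1.3,0,0.01,0,2.4,0.3,0,0.8,0,0,0,2.4,0,0,0,0,0,0,2.4,0,0,0,0,0,0],
)

```text
clock: 19.1
tool_pos: [0.5003, 0.1577, 0.1372]
orientation: [179.6, -10.5, -9.5]
force: [0.7, 0.0, -2.5]
opening: 0.0296
gripper_force: 30.0
```

```bash
python3 look.py 28 45
python3 - <<'E'
from h import *
p,r,o=tool(); g=boss_goal(0,0,0); print("boss est",RP.inv().apply(p-O)*1000-RP.inv().apply(g[0]-O)*1000,(r.inv()*g[1]).as_rotvec(),o["joint_pos"])
a,_=cloud("scene"); save("s5",cv2.resize(a[190:310,280:420],None,fx=4,fy=4))
print("panel z step in tool:",r.inv().apply(RP.apply([0,0,-1])))
E
```

```text
[ 4.82402022 -3.01214876 53.53403635] [0.00743648 0.30572776 0.00209712] -38.46126439619594 [-0.61447747  0.13137958 -2.52609264]
10710 8675 ((18.060691833496094, -2.9003677368164062), (34.16939163208008, 95.43775177001953), 0.0759819969534874) tilt [-7.10168595e-03 -4.99047555e-03  3.58966286e+01]
boss est [ 3.77332537 -2.70037141 17.47309628] [ 0.00186933 -0.0071963   0.0011516 ] [ 45.1004728    6.47163338 -38.45606354  13.73849422 -40.09306487
  25.1840425 ]
panel z step in tool: [ 0.30044886 -0.00624719  0.95377747]
```

View pics/s5.png

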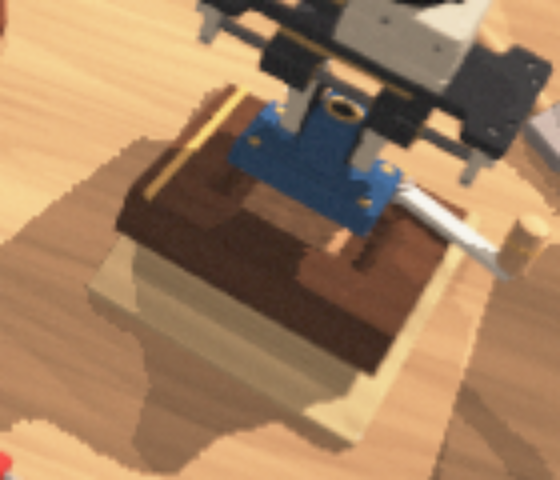

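The boss is square above the recess with a ~3 mm offset left; the keeper is clear to the left. Correct and lower.

Emit:
move_arm(
  moves=[2.4,-0.3,-0.3,0.1,0,0,0,2.4,0.3,0,1,0,0,0,2.4,0.2,0,0.5,0,0,0,2.4,0,0,0,0,0,0],
)

```text
clock: 19.6
tool_pos: [0.5052, 0.1597, 0.1206]
orientation: [179.5, -10.4, -9.5]
force: [-0.5, -0.7, -2.4]
opening: 0.0298
gripper_force: 30.0
```

```bash
python3 look.py 10 30
```

```text
[ 0.94758141 -0.20256654 36.79178773] [0.00828858 0.30653119 0.00307983] -39.25744523121726 [-1.43986261 -0.74480711 -1.89902752]
11157 8677 ((14.341520309448242, -0.26468658447265625), (34.1854133605957, 95.35017395019531), 0.5548248291015625) tilt [-8.03030587e-03 -5.47116707e-03  1.91429544e+01]
```

Emit:
move_arm(
  moves=[2.4,0.2,0,0.4,0,0,0,2.4,0.1,0,0.4,0,0,0,2.4,0.1,0,0.3,0,0,0,2.4,0,0,0,0,0,0],
)

```text
clock: 20.05
tool_pos: [0.5113, 0.159, 0.1113]
orientation: [179.5, -10.5, -9.5]
force: [0.5, -0.9, -3.8]
opening: 0.0298
gripper_force: 30.0
```

```bash
python3 look.py -2 20
```

```text
[ 2.07505731  0.05464584 25.67226784] [0.00728382 0.30554621 0.00278795] -39.485796750059414 [-1.22292584 -0.81059361 -3.70250939]
11430 8674 ((15.564796447753906, 0.09258270263671875), (34.44978713989258, 95.270263671875), 0.7994694113731384) tilt [-4.30724599e-03 -4.65634153e-03  7.96128877e+00]
```

Emit:
move_arm(
  moves=[2.4,0.1,0,0.3,0,0,0,2.4,0.1,0,0.3,0,0,0,2.4,0,0,0,0,0,0],
)

```text
clock: 20.4
tool_pos: [0.5142, 0.1585, 0.1062]
orientation: [179.6, -10.5, -9.5]
force: [-2.8, 0.9, 0.8]
opening: 0.0298
gripper_force: 30.0
```

Emit:
move_arm(
  moves=[2.4,0.1,0,0.2,0,0,0,2.4,0,0,0.1,0,0,0,2.4,0,0,0,0,0,0],
)

```text
clock: 20.7
tool_pos: [0.5154, 0.1581, 0.1043]
orientation: [179.6, -10.5, -9.5]
force: [-11.7, -1.5, 14.8]
opening: 0.03
gripper_force: 30.1
```

```bash
python3 look.py -12 14
```

```text
[ 2.43552978 -0.13883038 17.52739281] [0.00682556 0.30501252 0.00266535] -39.712291762716724 [-3.06541846 -3.45354309 18.33948352]
11934 8623 ((15.399601936340332, 0.045246124267578125), (34.7435302734375, 95.74698638916016), 0.4060940444469452) tilt [-0.01109638  0.00124178 -0.0161869 ]
```

Plate top is level with the face (−0.02 mm) under 18 N. Release and retreat.

Emit:
move_arm(
  moves=[2.4,0,0,0.1,0,0,0,2.4,0,0,0,0,0,0,4.5,0,0,0,0,0,0,4.5,0,0,0,0,0,0,4.5,0,0,-3,0,0,0,4.5,0,0,-4,0,0,0,4.5,0,0,-1,0,0,0,4.5,0,0,0,0,0,0],
)

```text
clock: 21.55
tool_pos: [0.5027, 0.1624, 0.1831]
orientation: [179.8, -10.7, -9.5]
force: [-0.2, 0.0, -0.1]
opening: 0.0446
gripper_force: 0.0
```

```bash
python3 look.py -12 14
python3 - <<'E'
from h import *
for n in("scene","top"):
  a,W=cloud(n); D=RP.inv().apply((W-O).reshape(-1,3)).reshape(W.shape)*1000
  j=D[(np.linalg.norm(D[...,:2]-[-29,129],axis=2)<35)&(D[...,2]>42)&(D[...,2]<51)];print(n,"knob",len(j),j.mean(0))
  hsv=cv2.cvtColor(a,cv2.COLOR_RGB2HSV);m=cv2.inRange(hsv,(100,90,30),(125,255,255))>0
  q=D[m&(abs(D[...,2])<12)&(abs(D[...,0])<50)&(abs(D[...,1])<60)];print("plate z",len(q),np.median(q[:,2]) if len(q) else 0)
print(tool()[2]["joint_pos"])
plan([(pp(*knob(1.25),100),pr(1.25))],step=.035,rot=.12)
E
```

```text
[27.72171392  1.96052293 93.28789557] [0.00328001 0.30245011 0.00208889] -34.099395860472356 [-0.18507593 -0.02450519 -0.01057115]
8942 7494 ((0.33102989196777344, -0.119110107421875), (64.47103881835938, 95.8336410522461), 0.5031929016113281) tilt [-0.00221672  0.00139575 -0.20470446]
scene knob 44 [-22.83107771 127.499059    46.13975689]
plate z 461 0.2965665354621762
top knob 0 [nan nan nan]
plate z 293 0.04333033129712104
[ 45.42771917   3.93130803 -34.29507724  12.14749518 -46.77390111
  27.07088154]
-0.5,-1.2,0.1,-0.02,0.02,-0.11
-0.3,-1.2,-0,-0.01,0.03,-0.11
-0.2,-1.2,-0,-0.02,0.02,-0.12
-0,-1.2,-0.1,-0.02,0.03,-0.11
0.1,-1.3,-0,-0.01,0.02,-0.11
0.2,-1.2,-0.1,-0.02,0.03,-0.11
0.3,-1.2,-0.1,-0.02,0.02,-0.12
0.5,-1.1,-0,-0.01,0.03,-0.11
0.7,-1.1,-0.1,-0.02,0.02,-0.11
0.7,-1,-0.1,-0.02,0.02,-0.11
0.9,-0.9,-0.1,-0.02,0.03,-0.12
-- err mm [-0.2 -0.4  0.1] rad 0.006<stdin>:4: RuntimeWarning: Mean of empty slice.
  ret = um.true_divide(
```

Boss is flush and centred (0.3, −0.1 mm). The knob is at θ≈1.24; go over it.

Emit:
move_arm(
  moves=[4.5,-0.5,-1.2,0.1,-0.02,0.02,-0.11,4.5,-0.3,-1.2,0,-0.01,0.03,-0.11,4.5,-0.2,-1.2,0,-0.02,0.02,-0.12,4.5,0,-1.2,-0.1,-0.02,0.03,-0.11,4.5,0.1,-1.3,0,-0.01,0.02,-0.11,4.5,0.2,-1.2,-0.1,-0.02,0.03,-0.11],
)

```text
clock: 22.3
tool_pos: [0.4868, 0.2344, 0.1712]
orientation: [164.7, -13.8, 30.9]
force: [1.4, 0.3, 0.6]
opening: 0.045
gripper_force: 0.0
```

Emit:
move_arm(
  moves=[4.5,0.3,-1.2,-0.1,-0.02,0.02,-0.12,4.5,0.5,-1.1,0,-0.01,0.03,-0.11,4.5,0.7,-1.1,-0.1,-0.02,0.02,-0.11,4.5,0.7,-1,-0.1,-0.02,0.02,-0.11,4.5,0.9,-0.9,-0.1,-0.02,0.03,-0.12,4.5,0,0,0,0,0,0],
)

```text
clock: 22.9
tool_pos: [0.4741, 0.2947, 0.1631]
orientation: [152.9, -8.2, 64.5]
force: [0.0, -0.4, -0.3]
opening: 0.045
gripper_force: 0.0
```

```bash
cat > kn.py <<'E'
from h import *
def kp(t,dz=27,t0=1.24,amax=.3,dx=0):
    a=amax*(1-t/t0); x,y=knob(t)
    return pp(x+dx,y,dz), RP*R.from_rotvec([0,a,0])*R.from_rotvec([0,0,t])*FLIP
E
python3 - <<'E'
from kn import *
p,r,o=tool(); print(RP.inv().apply(p-O)*1000,knob(1.24),(r.inv()*kp(1.24)[1]).as_rotvec(),o["joint_pos"])
s=plan([kp(1.24)],step=.04)
plan([kp(t) for t in 1.24-.124*np.arange(1,11)],start=s,step=.02,rot=.14)
E
```

```text
[-26.07410978 127.70800815  99.23711619] (np.float64(-24.118741831632587), np.float64(127.01212794935758)) [0.00529782 0.00076362 0.01917298] [ 62.64297893   4.78301498 -52.62759062  51.87992156 -35.05431642
  45.84984542]
-0,0.1,3.6,0,0,0.01
0,0.1,3.6,0.01,0,0.01
-- err mm [-0.1  0.1 -0.4] rad 0.005
-0.1,1.1,0,0.02,-0.01,0.12
-- err mm [ 0.3  0.2 -0.1] rad 0.004
-0,1.1,-0,0.03,-0.02,0.13
-- err mm [ 0.  -0.6  0.1] rad 0.005
-0.1,1.2,-0.1,0.02,-0.01,0.12
-- err mm [ 0.   0.  -0.4] rad 0.005
-0.1,1.1,-0,0.02,-0.02,0.13
-- err mm [ 0.1 -0.   0.4] rad 0.008
-0,1.2,-0.1,0.02,-0.03,0.12
-- err mm [-0.7  0.1 -0.1] rad 0.003
-0.1,1.1,-0.1,0.02,-0.02,0.12
-- err mm [-0.3 -0.1 -0.1] rad 0.005
-0.1,1.1,-0.1,0.01,-0.03,0.13
-- err mm [ 0.  -0.3 -0.1] rad 0.004
-0.1,1.2,-0.1,0.01,-0.03,0.12
-- err mm [ 0.2  0.4 -0.4] rad 0.001
-0.1,1.1,-0,0.01,-0.03,0.12
-- err mm [0.4 0.  0.2] rad 0.007
-0,1.1,-0,-0,-0.03,0.13
-- err mm [-0.5 -0.3  0.2] rad 0.003
```

Emit:
move_arm(
  moves=[4.5,0,0.1,3.6,0,0,0.01,4.5,0,0.1,3.6,0.01,0,0.01,3.2,0,0,0,0,0,0,3.2,0,0,0,0,0,0],
)

```text
clock: 23.3
tool_pos: [0.5108, 0.2856, 0.1024]
orientation: [153.6, -8.9, 62.9]
force: [-1.0, 0.8, -1.6]
opening: 0.035
gripper_force: 0.9
```

Emit:
move_arm(
  moves=[3.2,-0.1,1.1,0,0.02,-0.01,0.12,3.2,0,1.1,0,0.03,-0.02,0.13,3.2,-0.1,1.2,-0.1,0.02,-0.01,0.12,3.2,-0.1,1.1,0,0.02,-0.02,0.13],
)

```text
clock: 23.7
tool_pos: [0.5369, 0.26, 0.1213]
orientation: [165.6, -16.1, 34.2]
force: [-1.0, 1.8, 0.4]
opening: 0.0323
gripper_force: 1.0
```

Emit:
move_arm(
  moves=[3.2,0,1.2,-0.1,0.02,-0.03,0.12,3.2,-0.1,1.1,-0.1,0.02,-0.02,0.12,3.2,-0.1,1.1,-0.1,0.01,-0.03,0.13,3.2,0,0,0,0,0,0],
)

```text
clock: 24.1
tool_pos: [0.5484, 0.2298, 0.1307]
orientation: [174.6, -15.2, 11.7]
force: [0.8, 0.1, -0.0]
opening: 0.0322
gripper_force: 0.0
```

Run:
```python
from kn import *
p,r,o=tool(); t=1.24-.124*7; print(RP.inv().apply(p-O)*1000,knob(t),(r.inv()*kp(t)[1]).as_rotvec(),o["joint_pos"])
plan([kp(t,dx=2) for t in (.25,.13,.0,-.06)],step=.02,rot=.14)
```

```text
[32.9780295  76.07380419 31.17504229] (np.float64(31.707407052457356), np.float64(73.44010132078525)) [-0.00602278 -0.00399609 -0.01292563] [ 48.66969775  11.33439443 -38.44703996  24.64000566 -33.73848944
  32.53558485]
-0,1.4,0.3,0,-0.03,0.11
-- err mm [ 0.  -0.2 -0.1] rad 0.003
-0.1,1.1,-0,0.01,-0.03,0.12
-- err mm [ 0.2 -0.2  0.4] rad 0.002
-0.1,1.2,-0.1,-0,-0.03,0.13
-- err mm [ 0.6 -0.1 -0.3] rad 0.002
0,0.6,0,-0,-0.02,0.06
-- err mm [ 0.5  0.4 -0.4] rad 0.004
```

Emit:
move_arm(
  moves=[3.2,0,1.4,0.2,0,-0.03,0.11,3.2,-0.1,1.1,0,0.01,-0.03,0.12,3.2,0,1.1,-0.1,0,-0.03,0.13,3.2,0,0,0,0,0,0],
)

```text
clock: 24.5
tool_pos: [0.5509, 0.1931, 0.1313]
orientation: [179.9, -11.0, -9.5]
force: [0.0, 0.5, -0.6]
opening: 0.0319
gripper_force: 0.0
```

Emit:
move_arm(
  moves=[3.2,0,0.3,0,0,-0.02,0.06,3.2,0,0.2,0,0,0,0,3.2,0,0.1,0,0,0,0,3.2,0,0,0,0,0,0],
)

```text
clock: 24.9
tool_pos: [0.5505, 0.1878, 0.1311]
orientation: [-179.5, -10.0, -12.6]
force: [-1.1, 6.0, 1.0]
opening: 0.0323
gripper_force: 2.8
```

Run:
```python
from kn import *
p,r,o=tool(); print(RP.inv().apply(p-O)*1000,knob(0),(r.inv()*kp(-.06)[1]).as_rotvec(),RP.inv().apply(o["force"]))
```

```text
[41.14693671 35.01472154 27.23197473] (np.float64(38.0), np.float64(40.0)) [ 1.06619386e-03 -2.81385905e-05  7.73007813e-03] [-1.40573547  5.70667381  1.8546524 ]
```

At the stop (6 N reaction). Back off and retreat.

Emit:
move_arm(
  moves=[3.2,0,-0.5,0,0,0,0,3.4,0,0,0,0,0,0,3.4,0,0,-3,0,0,0,3.4,0,0,-4,0,0,0,3.4,0,0,-4,0,0,0,3.4,0,0,0,0,0,0,3.4,0,0,0,0,0,0],
)

```text
clock: 25.6
tool_pos: [0.5329, 0.1945, 0.2398]
orientation: [-179.6, -9.9, -12.9]
force: [-0.3, -0.3, -0.9]
opening: 0.034
gripper_force: 0.0
```

```bash
python3 look.py -12 14
python3 - <<'E'
from h import *
for n in("scene","wrist"):
  a,W=cloud(n); D=RP.inv().apply((W-O).reshape(-1,3)).reshape(W.shape)*1000
  k=(np.linalg.norm(D[...,:2]-[38,42],axis=2)<22)&(D[...,2]>42)&(D[...,2]<51);j=D[k];print(n,"knob",len(j),j.mean(0) if len(j) else 0)
  if n=="scene": save("s6",cv2.resize(a[120:350,180:480],None,fx=2.5,fy=2.5))
E
```

```text
[ 75.93481586  38.68912287 131.94085039] [ 0.01125072  0.31505006 -0.05529824] -23.469773885884244 [-0.68188622 -0.32903431 -0.65471847]
4079 3146 ((0.49456787109375, -8.009246826171875), (64.240234375, 79.98794555664062), 0.23964951932430267) tilt [-0.00393657  0.00102893 -0.14157081]
scene knob 51 [43.63903756 40.19999643 46.46608685]
wrist knob 736 [40.23225879 40.25084628 46.67070908]
```

View pics/s6.png

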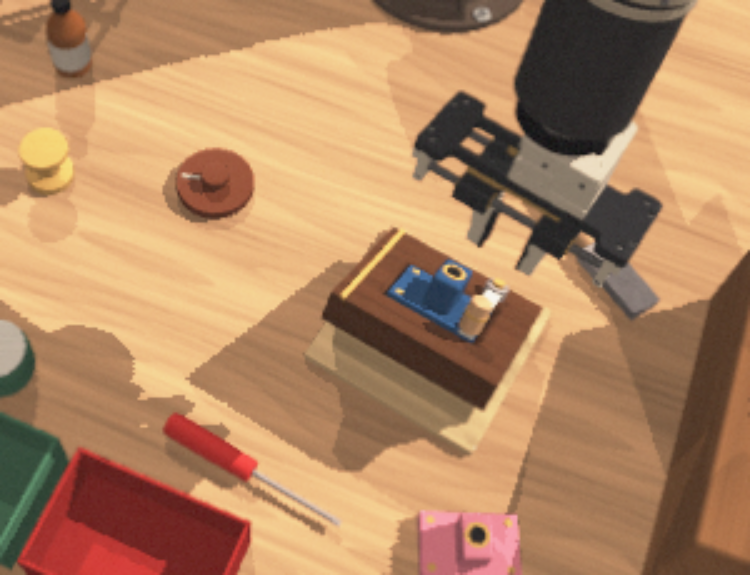

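The boss sits flush at (440,295) with the keeper across its left end and the knob at (482,312), at y = 40 mm, its stop. The gripper is clear and the bystanders are where they were.

```bash
python3 -c "
from plant import ctrl
print(ctrl.close_job())"
```

```text
the job is handed in; nothing more can be done
None
```

The job is handed in at about 26 s: the last camera measurements show the boss flush and centred in the recess within about 1 mm, the keeper back at its stop over the plate, the gripper clear, and the bystanders not visibly moved; the judge's result was not shown to me.

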